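# Night light back into its charging cradle

## Task

Put the yellow night light with the white dome back into its cone-shaped grey charging cradle, so that its tapered foot sits fully home and it stands upright, then let go. Set it in gently rather than dropping it, and leave the blue ceramic jar standing where it is.

Things in the scene. Friction and masses are not known exactly. Their poses are not given: they have to be found in the camera images.
- night_light_mid (a point): Loose upright night light, 100 mm tall, 0.13 to 0.25 kg: yellow tapered foot (30 mm across at the bottom, 56 mm across 26 mm up), yellow cylindrical grip 52 mm across from 30 to 74 mm up, white dome to 100 mm. Point: on its axis half-way up, 50 mm above the underside; z up along the axis. Grip from above at this point or up to 10 mm higher.
- cradle_mouth (a point): Cradle fixed to the shelf: black base 84 mm across, grey cup, rim 35 mm above the shelf, 63 mm across. Hollow cone 54 mm across at the mouth, 28 mm at its floor 26 mm lower: the foot's taper, self-centring if let in up to 10 mm off. Point: centre of the mouth at rim height; z up. Fully home, the light's middle is 27 mm above it, its underside 23 mm below it.
- jar_mid (a point): Blue ceramic jar, loose, 70 mm across, 95 mm tall. Point: on its axis half-way up, 47.5 mm above the shelf; z up. Leave it alone. Other bystanders, not reported and at most 130 mm tall, stand about: wooden block, white lotion bottle, white bowl; at the far edge a low white organiser with nail file, nasal bulb and comb. Neighbours' centres are at least 100 mm apart.
Mind the look-alikes: they are no part of the job. What is shaped like the part that bears cradle_mouth but green is not meant.

How it is judged (in metres and radians):
On the way:
1. the night light is lifted off the shelf (height (world z) of night_light_mid above 0.085 m), for 0.1 s.
At the end, for the whole second after the job is handed in: The night light is at rest and released in the cradle: its middle within 10 mm of the cradle's axis and 18 to 33 mm above its mouth, its axis within 10 degrees of vertical; the jar is upright (within 10 degrees) (horizontal distance between night_light_mid and cradle_mouth below 0.01 m and z of night_light_mid in the frame of cradle_mouth between 0.018 and 0.033 m and angle between each of night_light_mid, jar_mid's own z axis and vertical below 0.175 rad and linear speed of night_light below 0.02 m/s and contact force between the fingers and night_light below 0.1 N); the robot touches nothing.
It fails at once if the blue jar is moved by more than 30 mm (distance of jar_mid from where it was at the start of the episode above 0.03 m).
It fails at once if the night light is dropped (moves faster than 0.7 m/s with no finger on it) (linear speed of night_light above 0.7 m/s and contact force between the fingers and night_light below 0.1 N).
It also fails if it takes over 40 s, if anything falls off the work surface, if the arm or the gripper's body presses on something with over 40 N, if the wrist force passes 120 N, or if a joint passes its speed limit or range.

## Robot

A 6-joint arm with a two-finger parallel gripper is mounted at the origin on the work surface. World frame = base frame: x ahead of the robot, y to its left, z up, the work surface at z = 0. Lengths are in m, angles in degrees, forces in N, time in s.
With the tool pointing down it reaches from about 0.25 to 0.725 m from the base axis. Payload 9.7 kg.
Tool frame: the origin (TCP) lies between the finger pads; the fingertips stand 11 mm ahead of it and the grasp point (between the pads) lies 8 mm behind it; z points along the fingers, y is the direction in which the jaws open and shut (so a half turn about z gives the same grasp; the last joint's range is limited). The gripper opens to 85 mm and grips with 20 to 120 N. Pads are 22 mm wide; open, the fingers measure 114 mm over their backs; the gripper's body (76 mm by 85 mm) begins 54 mm behind the grasp point. The pads swing forward as they close: fully open they stand 13 mm farther back than shut.
Start: joints at [69.099, 4.979, 10.078, 95.1, 0, 90], TCP at [0.196, 0.514, 0.242] pointing down, gripper open.
Joint ranges: [-179.16, 179.16], [-48.56, 103.87], [-65.8, 70.77], [-126.05, 130.52], [-82.76, 87.17], [-180, 180]. Speed limits (degrees/s): [127.2, 127.2, 147.25, 180, 180, 180].

## Interface

Orientations are given as [roll, pitch, yaw] about the fixed x, y, z axes, in that order (R = Rz(yaw) Ry(pitch) Rx(roll)).
In Python, from workcell import bot gives the robot as it stands.
- The arm moves only by the tool play_rows, never from a script. Its argument "targets" is a list of rows, each an object of numbers: "fingers": the gripper command: -1 is shut, 1 is fully open, values between are in proportion; "x", "y", "z": the shift along the tool's x, y, z in m; "wx", "wy", "wz": the turn, a rotation vector about the tool's x, y, z in degrees. In form: [{"fingers": .., "x": .., "y": .., "z": .., "wx": .., "wy": .., "wz": ..}, ...]. A call has 1 to 20 rows; each row is the pose to reach, as a shift and turn from the pose commanded when the call began, along the tool's axes at that moment; what a row does not reach only later rows make up. A row lasts 1/12 s, in which the tool goes at most 41.7 mm and 7.16 degrees, less where a joint would pass 70% of its speed; a pose out of reach is approached as far as the arm can. A call with a gripper value outside its range is refused whole. The fingers move at their own pace and stop on an object; "grip_force" is the grip in N (left out, the last holds). Time passes only in rows, so rows that repeat a pose let the fingers close. It gives the time, the measured TCP pose, the force and the opening at its end, in the units of the state.
- bot.get_obs(): the state, without advancing time (a new reading comes with each control period).
- bot.camera(name): name is "side" or "top"; returns (picture, depth): 384x512x3 uint8, blue, green, red; 384x512 float32, m along the optical axis (not along the pixel's ray), 0 where there is no reading.
- bot.get_calibration(name): a dict with "fx", "fy", "cx", "cy" (pixels), "camera_from_world" (4x4, takes a point from world to camera coordinates). Camera axes: x right, y down, z forward; pixel columns grow to the right and rows downward; lengths in m; the calibration is good to about 2 mm. A picture is of the moment at which its call begins. get_calibration takes no time and is no camera call.
- bot.job_done(): hands the job in, once; it reports no verdict.
Trained networks look in the newest picture that a camera, given by its name, has taken for a name from the list of things; names that differ only in an ending like _2 or _b are one class to them, and where a whole thing is asked for, a point or a joint stands for the part that bears it (a point fixed in the world has none). Each returns a list of dicts, best first, with "confidence" (0 to 1); they miss things now and then, are a little off and sometimes report something else, mostly with a low value. They report only what shows in the picture. A call takes as long as a camera call. They do not tell look-alikes from the thing itself.
- bot.look_for(query, camera): "extent" ([left, top, right, bottom] in pixels, round what is visible of it).
- bot.outline_of(query, camera): "region" (384x512 bool, what is visible of it) and "extent" ([left, top, right, bottom] in pixels, round what is visible of it).
- bot.place_of(query, camera): "point" ([row, column] in pixels: a listed point, or the origin of a listed thing).
The state is a dict: "time": time; "q": joint angles; "qd": joint speeds; "joint_efforts": joint torques, N m; "ee_pos": TCP position; "tcp_rot": TCP orientation; "wrist_force": force on the tool from outside, world axes, zero at the start; "torque": the same for the moment, N m; "opening": finger opening in m.
Only numpy, scipy, OpenCV 4.12 (cv2) and the standard library are available. Lean on these libraries where they do the work, as an engineer would, in place of code of your own. Each camera call takes 0.05 s, during which the arm holds its last target.

## Working session

There is one attempt and no reset: what is moved stays moved. The work goes in short steps, Python scripts to look and compute and a tool call to move; the robot and the scene stay as the last step left them, time stands still between calls to the robot, and variables do not carry over. Pictures are saved under pics/ and viewed, and the job is handed in when it is done.

Besides the shell and the picture viewer there is one more tool, called in YAML: its name, and indented under it one key for each argument. play_rows: Moves the arm, as the interface text tells. Its arguments: {"type":"object","properties":{"targets":{"type":"array","items":{"type":"object","properties":{"fingers":{"type":"number"},"x":{"type":"number"},"y":{"type":"number"},"z":{"type":"number"},"wx":{"type":"number"},"wy":{"type":"number"},"wz":{"type":"number"}}}},"grip_force":{"type":"number"}},"required":["targets"]}

```bash
mkdir -p pics; ls
python3 - <<'E'
from workcell import bot
import cv2,numpy as np
o=bot.get_obs()
print({k:np.round(v,3).tolist() for k,v in o.items()})
for c in ["top","side"]:
    im,d=bot.camera(c); cv2.imwrite(f"pics/{c}0.png",im); np.save(f"{c}0.npy",d)
    k=bot.get_calibration(c); print(c,{a:np.round(b,3).tolist() for a,b in k.items()})
    for q in ["night_light_mid","cradle_mouth","jar_mid"]:
        print(q,[(np.round(r["point"],1).tolist(),round(r["confidence"],2)) for r in bot.place_of(q,c)],
          [(np.round(r["extent"]).tolist(),round(r["confidence"],2)) for r in bot.look_for(q,c)])
E
```

```text
pics
{'time': 0.0, 'q': [69.099, 5.009, 10.034, 95.1, -0.0, 89.999], 'qd': [0.057, 0.031, 0.052, -0.013, -0.004, 0.016], 'joint_efforts': [-0.002, -52.039, 46.481, 0.016, -0.0, -0.0], 'ee_pos': [0.196, 0.514, 0.242], 'tcp_rot': [-179.924, 0.0, 159.1], 'wrist_force': [0.71, -0.57, -0.301], 'torque': [-0.012, 0.01, -0.006], 'opening': 0.085}
top {'fx': 360.911, 'fy': 360.911, 'cx': 254.286, 'cy': 195.377, 'camera_from_world': [[-0.026, -1.0, 0.002, -0.018], [-0.99, 0.026, -0.14, 0.612], [0.14, -0.005, -0.99, 0.774], [0.0, 0.0, 0.0, 1.0]]}
night_light_mid [([274.7, 125.7], 0.79)] [([108.0, 261.0, 143.0, 288.0], 0.79), ([268.0, 239.0, 299.0, 271.0], 0.24)]
cradle_mouth [([180.6, 321.2], 0.97), ([196.2, 387.9], 0.94), ([128.5, 363.6], 0.91), ([177.2, 269.3], 0.67)] [([363.0, 182.0, 401.0, 214.0], 0.72), ([305.0, 170.0, 338.0, 199.0], 0.65), ([250.0, 165.0, 286.0, 200.0], 0.61), ([343.0, 118.0, 379.0, 151.0], 0.57)]
jar_mid [([252.9, 282.1], 0.68), ([276.3, 124.7], 0.24)] [([266.0, 238.0, 302.0, 274.0], 0.7)]
side {'fx': 479.398, 'fy': 479.398, 'cx': 257.032, 'cy': 196.298, 'camera_from_world': [[0.809, -0.588, -0.009, -0.486], [-0.374, -0.502, -0.78, 0.273], [0.454, 0.634, -0.626, 1.003], [0.0, 0.0, 0.0, 1.0]]}
night_light_mid [([174.2, 159.3], 0.95)] [([148.0, 159.0, 169.0, 191.0], 0.79)]
cradle_mouth [([245.1, 385.9], 0.78), ([238.4, 316.9], 0.67), ([204.1, 288.5], 0.67), ([286.7, 348.9], 0.57)] [([272.0, 202.0, 306.0, 231.0], 0.92), ([364.0, 234.0, 402.0, 267.0], 0.87), ([330.0, 274.0, 369.0, 311.0], 0.8), ([299.0, 230.0, 336.0, 261.0], 0.57)]
jar_mid [([240.2, 240.1], 0.73)] [([225.0, 223.0, 252.0, 264.0], 0.97)]
```

View pics/top0.png

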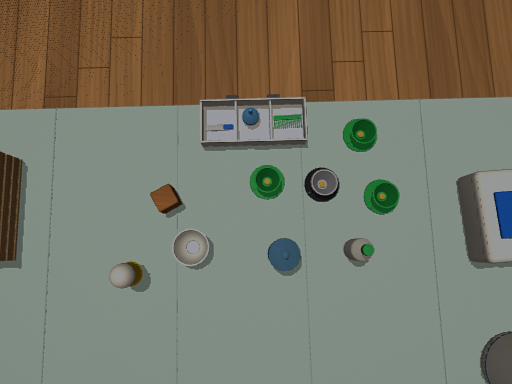

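View pics/side0.png

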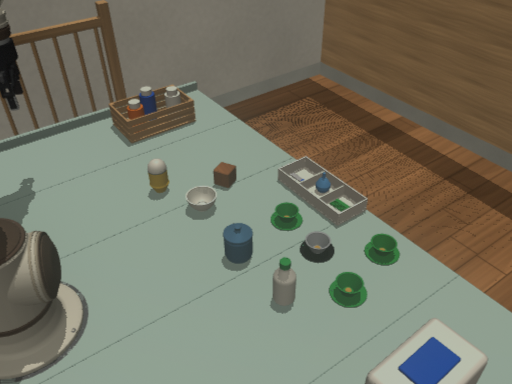

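The yellow light with the white dome is at top (125,274) and side (158,175). The grey cradle on its black base is at top (322,184) and side (317,244). The three green cups are the look-alikes, and the jar is at top (284,254). Next I'll fit positions from depth and by triangulation.

```bash
cat > h.py <<'E'
from workcell import bot
import cv2,numpy as np
def world(c,d,vs,us):
    k=bot.get_calibration(c); T=np.linalg.inv(k["camera_from_world"])
    z=d[vs,us]; P=np.stack([(us-k["cx"])/k["fx"]*z,(vs-k["cy"])/k["fy"]*z,z],-1)
    return P@T[:3,:3].T+T[:3,3]
def cloud(c,d):
    v,u=np.mgrid[0:384,0:512]; return world(c,d,v,u)
def circ(p,r=None):
    from scipy.optimize import least_squares
    f=lambda x: np.hypot(p[:,0]-x[0],p[:,1]-x[1])-(x[2] if r is None else r)
    x0=[*p.mean(0)[:2]]+([.03] if r is None else [])
    s=least_squares(f,x0,loss="soft_l1",f_scale=.002); return np.round(s.x,4),round(float(np.sqrt(np.mean(s.fun**2))),4)
def ray(c,row,col):
    k=bot.get_calibration(c); T=np.linalg.inv(k["camera_from_world"])
    d=T[:3,:3]@np.array([(col-k["cx"])/k["fx"],(row-k["cy"])/k["fy"],1]); return T[:3,3],d
def tri(a,b):
    A=np.zeros((3,3));y=np.zeros(3)
    for o,d in (a,b):
        d=d/np.linalg.norm(d);M=np.eye(3)-np.outer(d,d);A+=M;y+=M@o
    return np.linalg.solve(A,y)
E
python3 - <<'E'
from h import *
print("tri light",tri(ray("top",274.7,125.7),ray("side",174.2,159.3)).round(4))
print("tri cradle",tri(ray("top",180.6,321.2),ray("side",245.1,316.9)).round(4),tri(ray("top",180.6,321.2),ray("side",238.4,316.9)).round(4))
print("tri jar",tri(ray("top",252.9,282.1),ray("side",240.2,240.1)).round(4))
W={}
for c in("top","side"):
    d=np.load(c+"0.npy"); w=cloud(c,d);w[d==0]=np.nan;W[c]=w
    z=w[...,2]; print(c,"table z",np.nanmedian(z[np.abs(z)<.02]))
for n,(x,y) in dict(light=tri(ray("top",274.7,125.7),ray("side",174.2,159.3))[:2],cr=tri(ray("top",180.6,321.2),ray("side",245.1,316.9))[:2],jar=tri(ray("top",252.9,282.1),ray("side",240.2,240.1))[:2]).items():
    for c in W:
        p=W[c].reshape(-1,3); p=p[np.hypot(p[:,0]-x,p[:,1]-y)<.05]
        print(n,c,"zmax",np.nanmax(p[:,2]))
        for lo,hi in((.01,.02),(.02,.03),(.03,.04),(.04,.06),(.06,.08),(.08,.12)):
            q=p[(p[:,2]>lo)&(p[:,2]<hi)]
            if len(q)>8: print(lo,hi,len(q),q.mean(0).round(4),*circ(q))
# block/bystander heights near the path
p=W["top"].reshape(-1,3); p=p[(p[:,2]>.05)&(p[:,0]<.75)&(np.abs(p[:,1])<.55)&(p[:,0]>.2)]
g=np.round(p[:,:2]/.04).astype(int)
for k in np.unique(g,axis=0):
    q=p[(g==k).all(1)]
    if len(q)>10: print((k*.04).round(2),len(q),q[:,2].max().round(3))
E
```

```text
tri light [0.4448 0.2468 0.0565]
tri cradle [ 0.6443 -0.1922  0.0133] [ 0.6424 -0.1893  0.034 ]
tri jar [ 0.4822 -0.0933  0.0454]
top table z -0.000687886032399887
side table z 0.0019413773007319612
light top zmax 0.10303886253023531
0.02 0.03 50 [0.4464 0.2317 0.0268] [0.4432 0.2488 0.0267] 0.0006
0.03 0.04 31 [0.4473 0.2287 0.0344] [0.4434 0.2487 0.0259] 0.0005
0.04 0.06 68 [0.4461 0.2278 0.0495] [0.4435 0.2487 0.0257] 0.0004
0.06 0.08 91 [0.448  0.2295 0.0716] [0.4435 0.2489 0.0258] 0.0006
0.08 0.12 463 [0.4442 0.2445 0.0927] [0.4441 0.2458 0.0168] 0.0058
light side zmax 0.10499518878354142
0.01 0.02 20 [0.4386 0.2311 0.0152] [0.4427 0.2459 0.0191] 0.0016
0.02 0.03 45 [0.4365 0.2304 0.026 ] [0.444  0.2493 0.0266] 0.0019
0.03 0.04 59 [0.4362 0.2304 0.0347] [0.4433 0.2479 0.0251] 0.0019
0.04 0.06 113 [0.4359 0.2295 0.0502] [0.4441 0.2485 0.0257] 0.0018
0.06 0.08 112 [0.4362 0.2298 0.0702] [0.4436 0.249  0.0259] 0.0019
0.08 0.12 209 [0.4393 0.2375 0.0929] [0.4413 0.2419 0.0161] 0.0053
cr top zmax 0.037488889059526964
0.01 0.02 109 [ 0.6427 -0.1995  0.0151] [ 0.6393 -0.1964  0.0176] 0
[... 1209 characters left out ...]
[ 0.44 -0.08] 89 0.078
[0.44 0.24] 449 0.103
[0.44 0.28] 52 0.098
[ 0.48 -0.56] 91 0.088
[ 0.48 -0.52] 337 0.087
[ 0.48 -0.28] 116 0.118
[ 0.48 -0.24] 291 0.118
[ 0.48 -0.12] 231 0.093
[ 0.48 -0.08] 351 0.096
[0.48 0.24] 83 0.095
[ 0.52 -0.56] 89 0.088
[ 0.52 -0.52] 343 0.087
[ 0.52 -0.28] 24 0.082
[ 0.52 -0.24] 35 0.081
[ 0.52 -0.12] 34 0.076
[ 0.52 -0.08] 75 0.077
[0.52 0.52] 38 0.056
[ 0.56 -0.56] 101 0.093
[ 0.56 -0.52] 349 0.088
[0.56 0.52] 66 0.061
[ 0.6  -0.56] 100 0.092
[ 0.6  -0.52] 367 0.087
[0.6  0.16] 58 0.054
[0.6 0.2] 18 0.051
[0.6  0.52] 84 0.066
[ 0.64 -0.56] 53 0.087
[ 0.64 -0.52] 230 0.088
[0.64 0.16] 24 0.053
[0.64 0.52] 109 0.071
[0.68 0.52] 131 0.078
[0.72 0.52] 71 0.077
```

Both cameras agree that the light is at (0.4435, 0.2488), with a fitted radius of 26 mm and a top at about 0.10. The cradle comes out at about (0.6385, -0.197), with a 28 mm radius near the rim and a height of 0.035. I'll keep the jaws radial (yaw = q1 + 90), which keeps joint 6 in mid-range and the fingers clear of the bowl. First I'll move above the light.

play_rows:
  targets:
    - {"fingers": 1,"x": -0.02,"y": -0.01,"z": 0,"wz": 2}
    - {"fingers": 1,"x": -0.05,"y": -0.025,"z": 0.005,"wz": 6}
    - {"fingers": 1,"x": -0.085,"y": -0.04,"z": 0.01,"wz": 10}
    - {"fingers": 1,"x": -0.12,"y": -0.058,"z": 0.02,"wz": 15}
    - {"fingers": 1,"x": -0.155,"y": -0.075,"z": 0.03,"wz": 20}
    - {"fingers": 1,"x": -0.19,"y": -0.093,"z": 0.04,"wz": 25}
    - {"fingers": 1,"x": -0.225,"y": -0.11,"z": 0.05,"wz": 29}
    - {"fingers": 1,"x": -0.26,"y": -0.127,"z": 0.06,"wz": 33}
    - {"fingers": 1,"x": -0.29,"y": -0.142,"z": 0.07,"wz": 37}
    - {"fingers": 1,"x": -0.313,"y": -0.153,"z": 0.072,"wz": 39}
    - {"fingers": 1,"x": -0.326,"y": -0.1593,"z": 0.072,"wz": 39.8}
    - {"fingers": 1,"x": -0.326,"y": -0.1593,"z": 0.072,"wz": 39.8}
    - {"fingers": 1,"x": -0.326,"y": -0.1593,"z": 0.072,"wz": 39.8}

```text
$.targets[0]: bad value
```

play_rows:
  targets:
    - {"fingers": 1,"x": -0.02,"y": -0.01,"z": 0,"wx": 0,"wy": 0,"wz": 2}
    - {"fingers": 1,"x": -0.05,"y": -0.025,"z": 0.005,"wx": 0,"wy": 0,"wz": 6}
    - {"fingers": 1,"x": -0.085,"y": -0.04,"z": 0.01,"wx": 0,"wy": 0,"wz": 10}
    - {"fingers": 1,"x": -0.12,"y": -0.058,"z": 0.02,"wx": 0,"wy": 0,"wz": 15}
    - {"fingers": 1,"x": -0.155,"y": -0.075,"z": 0.03,"wx": 0,"wy": 0,"wz": 20}
    - {"fingers": 1,"x": -0.19,"y": -0.093,"z": 0.04,"wx": 0,"wy": 0,"wz": 25}
    - {"fingers": 1,"x": -0.225,"y": -0.11,"z": 0.05,"wx": 0,"wy": 0,"wz": 29}
    - {"fingers": 1,"x": -0.26,"y": -0.127,"z": 0.06,"wx": 0,"wy": 0,"wz": 33}
    - {"fingers": 1,"x": -0.29,"y": -0.142,"z": 0.07,"wx": 0,"wy": 0,"wz": 37}
    - {"fingers": 1,"x": -0.313,"y": -0.153,"z": 0.072,"wx": 0,"wy": 0,"wz": 39}
    - {"fingers": 1,"x": -0.326,"y": -0.1593,"z": 0.072,"wx": 0,"wy": 0,"wz": 39.8}
    - {"fingers": 1,"x": -0.326,"y": -0.1593,"z": 0.072,"wx": 0,"wy": 0,"wz": 39.8}
    - {"fingers": 1,"x": -0.326,"y": -0.1593,"z": 0.072,"wx": 0,"wy": 0,"wz": 39.8}
  grip_force: 40

```text
time: 1.78
ee_pos: [0.4442, 0.2483, 0.1703]
tcp_rot: [-180.0, -0.0, 119.2]
wrist_force: [-0.5, 0.2, -0.3]
opening: 0.0853
```

play_rows:
  targets:
    - {"fingers": 1,"x": 0,"y": 0,"z": 0.01,"wx": 0,"wy": 0,"wz": 0}
    - {"fingers": 1,"x": 0,"y": 0,"z": 0.025,"wx": 0,"wy": 0,"wz": 0}
    - {"fingers": 1,"x": 0,"y": 0,"z": 0.04,"wx": 0,"wy": 0,"wz": 0}
    - {"fingers": 1,"x": 0,"y": 0,"z": 0.055,"wx": 0,"wy": 0,"wz": 0}
    - {"fingers": 1,"x": 0,"y": 0,"z": 0.07,"wx": 0,"wy": 0,"wz": 0}
    - {"fingers": 1,"x": 0,"y": 0,"z": 0.085,"wx": 0,"wy": 0,"wz": 0}
    - {"fingers": 1,"x": 0,"y": 0,"z": 0.1,"wx": 0,"wy": 0,"wz": 0}
    - {"fingers": 1,"x": 0,"y": 0,"z": 0.112,"wx": 0,"wy": 0,"wz": 0}
    - {"fingers": 1,"x": 0,"y": 0,"z": 0.119,"wx": 0,"wy": 0,"wz": 0}
    - {"fingers": 1,"x": 0,"y": 0,"z": 0.122,"wx": 0,"wy": 0,"wz": 0}
    - {"fingers": 1,"x": 0,"y": 0,"z": 0.122,"wx": 0,"wy": 0,"wz": 0}

```text
time: 2.7
ee_pos: [0.4435, 0.2489, 0.0478]
tcp_rot: [-180.0, -0.0, 119.3]
wrist_force: [0.5, -0.9, -0.5]
opening: 0.0856
```

Run:
```python
from h import *
o=bot.get_obs(); print(o["ee_pos"],o["wrist_force"],o["time"])
for c in("top","side"):
    im,d=bot.camera(c); cv2.imwrite(f"pics/{c}1.png",im)
    a=im[170:370,30:230] if c=="top" else im[60:260,60:260]
    cv2.imwrite(f"pics/{c}1c.png",cv2.resize(a,None,fx=3,fy=3))
```

```text
[0.44345517 0.24890129 0.04779239] [ 0.47729577 -0.93792258 -0.46637502] 2.7
```

View pics/side1c.png

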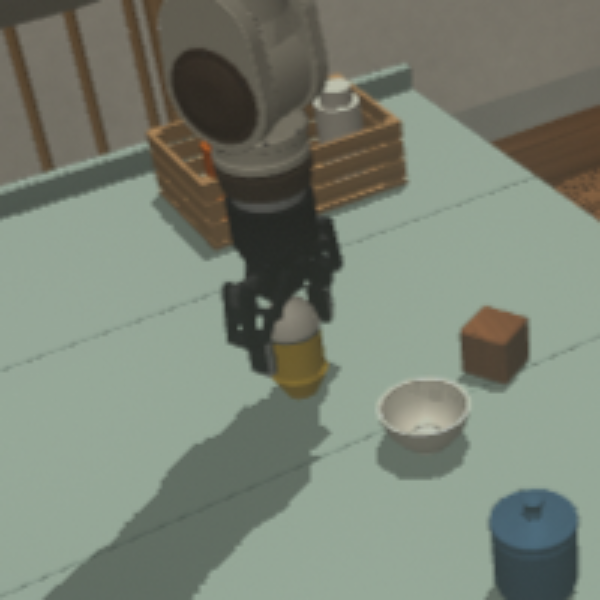

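The crop (3x) shows the light upright between the two open fingers, at about (300,350), with no contact. I'll close the gripper now.

play_rows:
  targets:
    - {"fingers": 0.3,"x": 0,"y": 0,"z": 0,"wx": 0,"wy": 0,"wz": 0}
    - {"fingers": 0.2,"x": 0,"y": 0,"z": 0,"wx": 0,"wy": 0,"wz": 0}
    - {"fingers": 0.0,"x": 0,"y": 0,"z": 0,"wx": 0,"wy": 0,"wz": 0}
    - {"fingers": -0.5,"x": 0,"y": 0,"z": 0,"wx": 0,"wy": 0,"wz": 0}
    - {"fingers": -1,"x": 0,"y": 0,"z": 0,"wx": 0,"wy": 0,"wz": 0}
    - {"fingers": -1,"x": 0,"y": 0,"z": 0,"wx": 0,"wy": 0,"wz": 0}
    - {"fingers": -1,"x": 0,"y": 0,"z": 0,"wx": 0,"wy": 0,"wz": 0}
    - {"fingers": -1,"x": 0,"y": 0,"z": 0,"wx": 0,"wy": 0,"wz": 0}
  grip_force: 40

```text
time: 3.47
ee_pos: [0.4442, 0.2488, 0.049]
tcp_rot: [179.9, 0.0, 119.3]
wrist_force: [-1.6, -0.5, 5.8]
opening: 0.0512
```

Opening is 51 mm, so it's gripped. Lift by 150 mm.

play_rows:
  targets:
    - {"fingers": -1,"x": 0,"y": 0,"z": -0.004,"wx": 0,"wy": 0,"wz": 0}
    - {"fingers": -1,"x": 0,"y": 0,"z": -0.012,"wx": 0,"wy": 0,"wz": 0}
    - {"fingers": -1,"x": 0,"y": 0,"z": -0.025,"wx": 0,"wy": 0,"wz": 0}
    - {"fingers": -1,"x": 0,"y": 0,"z": -0.04,"wx": 0,"wy": 0,"wz": 0}
    - {"fingers": -1,"x": 0,"y": 0,"z": -0.058,"wx": 0,"wy": 0,"wz": 0}
    - {"fingers": -1,"x": 0,"y": 0,"z": -0.076,"wx": 0,"wy": 0,"wz": 0}
    - {"fingers": -1,"x": 0,"y": 0,"z": -0.094,"wx": 0,"wy": 0,"wz": 0}
    - {"fingers": -1,"x": 0,"y": 0,"z": -0.112,"wx": 0,"wy": 0,"wz": 0}
    - {"fingers": -1,"x": 0,"y": 0,"z": -0.128,"wx": 0,"wy": 0,"wz": 0}
    - {"fingers": -1,"x": 0,"y": 0,"z": -0.14,"wx": 0,"wy": 0,"wz": 0}
    - {"fingers": -1,"x": 0,"y": 0,"z": -0.147,"wx": 0,"wy": 0,"wz": 0}
    - {"fingers": -1,"x": 0,"y": 0,"z": -0.15,"wx": 0,"wy": 0,"wz": 0}
    - {"fingers": -1,"x": 0,"y": 0,"z": -0.15,"wx": 0,"wy": 0,"wz": 0}

```text
time: 4.55
ee_pos: [0.444, 0.2487, 0.1985]
tcp_rot: [180.0, -0.0, 119.3]
wrist_force: [0.0, -0.1, -1.5]
opening: 0.051
```

Run:
```python
from h import *
o=bot.get_obs(); print(o["ee_pos"],o["tcp_rot"],o["wrist_force"],o["opening"],o["q"],o["time"])
im,d=bot.camera("side"); cv2.imwrite("pics/side2.png",cv2.resize(im[0:260,20:280],None,fx=2.2,fy=2.2))
w=cloud("side",d); p=w[d>0]; x,y,z=o["ee_pos"]
b=im[d>0].astype(int); m=(np.hypot(p[:,0]-x,p[:,1]-y)<.045)&(p[:,2]<z+.03)&(p[:,2]>z-.08)&(b[:,2]-b[:,0]>50)
q=p[m]; print(m.sum(),q[:,2].min(),q[:,2].max())
for lo in np.arange(.13,.22,.01):
    s=q[(q[:,2]>lo)&(q[:,2]<=lo+.01)]
    if len(s)>8: print(lo.round(2),len(s),*circ(s,.026))
yaw=np.radians(o["tcp_rot"][2]); D=np.array([.6385,-.197])-o["ee_pos"][:2]
print("tool x,y",D@[np.cos(yaw),np.sin(yaw)],D@[np.sin(yaw),-np.cos(yaw)])
```

```text
[0.44403839 0.248732   0.19847904] [ 1.79986506e+02 -2.74981003e-04  1.19297640e+02] [ 0.00633314 -0.07197951 -1.49449536] 0.05097697004775377 [ 2.92555978e+01 -1.34928048e+00 -1.27246545e+00  9.00633209e+01
  2.84882721e-04  8.99579580e+01] 4.55
177 0.1757363304427222 0.22309172364352015
0.17 23 [0.4431 0.2479] 0.0016
0.18 54 [0.4432 0.2491] 0.0018
0.19 34 [0.444  0.2489] 0.0019
0.2 29 [0.4435 0.2487] 0.0026
0.21 33 [0.4442 0.2491] 0.0017
tool x,y -0.48387728015181347 -0.048529498800265955
```

View pics/side2.png

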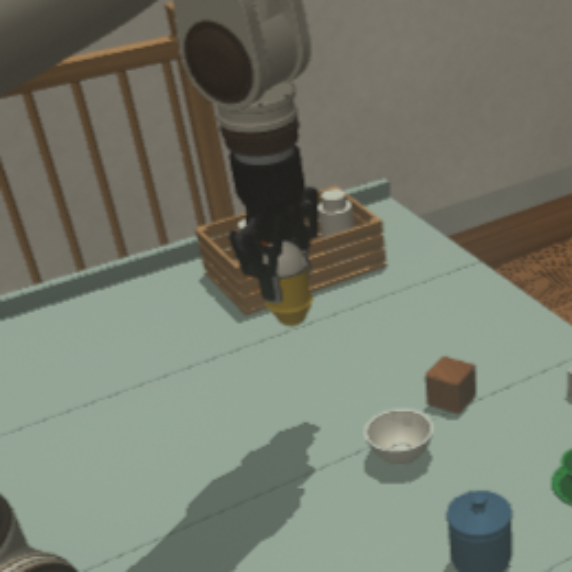

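The light hangs upright and centred in the jaws, with its underside at about z = 0.15, above every bystander. Next I'll carry it over the cradle.

play_rows:
  targets:
    - {"fingers": -1,"x": -0.006,"y": -0.0006,"z": 0,"wx": 0,"wy": 0,"wz": 0.6}
    - {"fingers": -1,"x": -0.02,"y": -0.002,"z": 0,"wx": 0,"wy": 0,"wz": 2}
    - {"fingers": -1,"x": -0.042,"y": -0.0042,"z": 0,"wx": 0,"wy": 0,"wz": 4}
    - {"fingers": -1,"x": -0.07,"y": -0.007,"z": 0,"wx": 0,"wy": 0,"wz": 6.7}
    - {"fingers": -1,"x": -0.1,"y": -0.01,"z": 0,"wx": 0,"wy": 0,"wz": 9.6}
    - {"fingers": -1,"x": -0.132,"y": -0.0132,"z": 0,"wx": 0,"wy": 0,"wz": 12.7}
    - {"fingers": -1,"x": -0.165,"y": -0.0165,"z": 0,"wx": 0,"wy": 0,"wz": 15.8}
    - {"fingers": -1,"x": -0.198,"y": -0.0198,"z": 0,"wx": 0,"wy": 0,"wz": 19}
    - {"fingers": -1,"x": -0.231,"y": -0.0231,"z": 0,"wx": 0,"wy": 0,"wz": 22.1}
    - {"fingers": -1,"x": -0.264,"y": -0.0264,"z": 0,"wx": 0,"wy": 0,"wz": 25.3}
    - {"fingers": -1,"x": -0.297,"y": -0.0297,"z": 0,"wx": 0,"wy": 0,"wz": 28.5}
    - {"fingers": -1,"x": -0.33,"y": -0.033,"z": 0,"wx": 0,"wy": 0,"wz": 31.6}
    - {"fingers": -1,"x": -0.362,"y": -0.0362,"z": 0,"wx": 0,"wy": 0,"wz": 34.7}
    - {"fingers": -1,"x": -0.393,"y": -0.0393,"z": 0,"wx": 0,"wy": 0,"wz": 37.7}
    - {"fingers": -1,"x": -0.422,"y": -0.0422,"z": 0,"wx": 0,"wy": 0,"wz": 40.5}
    - {"fingers": -1,"x": -0.447,"y": -0.0447,"z": 0,"wx": 0,"wy": 0,"wz": 42.9}
    - {"fingers": -1,"x": -0.466,"y": -0.0466,"z": 0,"wx": 0,"wy": 0,"wz": 44.7}
    - {"fingers": -1,"x": -0.478,"y": -0.048,"z": 0,"wx": 0,"wy": 0,"wz": 45.9}
    - {"fingers": -1,"x": -0.484,"y": -0.0485,"z": 0,"wx": 0,"wy": 0,"wz": 46.4}
    - {"fingers": -1,"x": -0.484,"y": -0.0485,"z": 0,"wx": 0,"wy": 0,"wz": 46.4}

```text
time: 6.27
ee_pos: [0.6383, -0.1984, 0.1968]
tcp_rot: [-179.9, 0.0, 72.8]
wrist_force: [-0.4, -0.2, -3.0]
opening: 0.0512
```

Run:
```python
from h import *
for i in range(2): bot.camera("top")
o=bot.get_obs(); print(o["ee_pos"],o["tcp_rot"],o["wrist_force"],o["opening"],o["q"],o["time"])
im,d=bot.camera("side"); cv2.imwrite("pics/side3.png",cv2.resize(im[60:320,180:440],None,fx=2.2,fy=2.2))
w=cloud("side",d); p=w[d>0]; x,y,z=o["ee_pos"]
b=im[d>0].astype(int); m=(np.hypot(p[:,0]-x,p[:,1]-y)<.045)&(p[:,2]<z+.03)&(p[:,2]>z-.08)&(b[:,2]-b[:,0]>50)
q=p[m]; print(m.sum(),q[:,2].min(),q[:,2].max())
for lo in np.arange(.13,.22,.01):
    s=q[(q[:,2]>lo)&(q[:,2]<=lo+.01)]
    if len(s)>8: print(lo.round(2),len(s),*circ(s,.026))
yaw=np.radians(o["tcp_rot"][2]); D=np.array([.6385,-.197])-o["ee_pos"][:2]
print("tool x,y",D@[np.cos(yaw),np.sin(yaw)],D@[np.sin(yaw),-np.cos(yaw)])
```

```text
[ 0.63812556 -0.19682715  0.19770161] [-1.79931915e+02 -1.09177086e-02  7.29242081e+01] [-1.36273951  0.63568096 -2.28743897] 0.051205929704572654 [-1.71466037e+01  2.12476389e+01  2.43870819e+01  9.32075416e+01
  1.08335463e-02  8.99291753e+01] 6.3667
356 0.15837087239771397 0.22283487427265747
0.17 57 [ 0.6374 -0.1963] 0.0016
0.18 81 [ 0.6383 -0.1967] 0.0013
0.19 66 [ 0.6382 -0.1962] 0.0013
0.2 71 [ 0.6383 -0.1965] 0.0013
0.21 69 [ 0.638  -0.1965] 0.0012
tool x,y -5.528406562253814e-05 0.0004086946544299946
```

View pics/side3.png

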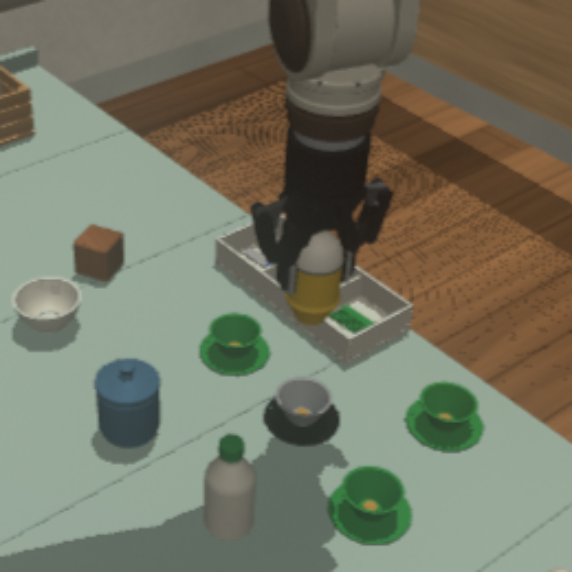

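The crop (2.2x) shows the light upright above the grey cradle, which is at crop (302,402). It's centred to about 1 mm in the same camera. Home should be at TCP z of about 0.060. I'll lower to about 17 mm short of that and then go slowly.

play_rows:
  targets:
    - {"fingers": -1,"x": 0,"y": 0,"z": 0.006,"wx": 0,"wy": 0,"wz": 0}
    - {"fingers": -1,"x": 0,"y": 0,"z": 0.016,"wx": 0,"wy": 0,"wz": 0}
    - {"fingers": -1,"x": 0,"y": 0,"z": 0.03,"wx": 0,"wy": 0,"wz": 0}
    - {"fingers": -1,"x": 0,"y": 0,"z": 0.045,"wx": 0,"wy": 0,"wz": 0}
    - {"fingers": -1,"x": 0,"y": 0,"z": 0.06,"wx": 0,"wy": 0,"wz": 0}
    - {"fingers": -1,"x": 0,"y": 0,"z": 0.075,"wx": 0,"wy": 0,"wz": 0}
    - {"fingers": -1,"x": 0,"y": 0,"z": 0.09,"wx": 0,"wy": 0,"wz": 0}
    - {"fingers": -1,"x": 0,"y": 0,"z": 0.103,"wx": 0,"wy": 0,"wz": 0}
    - {"fingers": -1,"x": 0,"y": 0,"z": 0.112,"wx": 0,"wy": 0,"wz": 0}
    - {"fingers": -1,"x": 0,"y": 0,"z": 0.118,"wx": 0,"wy": 0,"wz": 0}
    - {"fingers": -1,"x": 0,"y": 0,"z": 0.12,"wx": 0,"wy": 0,"wz": 0}
    - {"fingers": -1,"x": 0,"y": 0,"z": 0.12,"wx": 0,"wy": 0,"wz": 0}

```text
time: 7.42
ee_pos: [0.6384, -0.197, 0.078]
tcp_rot: [-180.0, 0.0, 72.9]
wrist_force: [0.3, 0.4, -1.4]
opening: 0.0508
```

play_rows:
  targets:
    - {"fingers": -1,"x": 0,"y": 0,"z": 0.002,"wx": 0,"wy": 0,"wz": 0}
    - {"fingers": -1,"x": 0,"y": 0,"z": 0.004,"wx": 0,"wy": 0,"wz": 0}
    - {"fingers": -1,"x": 0,"y": 0,"z": 0.006,"wx": 0,"wy": 0,"wz": 0}
    - {"fingers": -1,"x": 0,"y": 0,"z": 0.008,"wx": 0,"wy": 0,"wz": 0}
    - {"fingers": -1,"x": 0,"y": 0,"z": 0.01,"wx": 0,"wy": 0,"wz": 0}
    - {"fingers": -1,"x": 0,"y": 0,"z": 0.012,"wx": 0,"wy": 0,"wz": 0}
    - {"fingers": -1,"x": 0,"y": 0,"z": 0.0135,"wx": 0,"wy": 0,"wz": 0}
    - {"fingers": -1,"x": 0,"y": 0,"z": 0.0145,"wx": 0,"wy": 0,"wz": 0}
    - {"fingers": -1,"x": 0,"y": 0,"z": 0.0145,"wx": 0,"wy": 0,"wz": 0}
    - {"fingers": -1,"x": 0,"y": 0,"z": 0.0145,"wx": 0,"wy": 0,"wz": 0}

```text
time: 8.25
ee_pos: [0.6385, -0.1972, 0.0638]
tcp_rot: [180.0, 0.0, 72.9]
wrist_force: [-0.3, 1.0, -2.7]
opening: 0.0513
```

play_rows:
  targets:
    - {"fingers": -1,"x": 0,"y": 0,"z": 0.001,"wx": 0,"wy": 0,"wz": 0}
    - {"fingers": -1,"x": 0,"y": 0,"z": 0.0018,"wx": 0,"wy": 0,"wz": 0}
    - {"fingers": -1,"x": 0,"y": 0,"z": 0.0025,"wx": 0,"wy": 0,"wz": 0}
    - {"fingers": -1,"x": 0,"y": 0,"z": 0.003,"wx": 0,"wy": 0,"wz": 0}
    - {"fingers": -1,"x": 0,"y": 0,"z": 0.003,"wx": 0,"wy": 0,"wz": 0}
    - {"fingers": -1,"x": 0,"y": 0,"z": 0.003,"wx": 0,"wy": 0,"wz": 0}

```text
time: 8.75
ee_pos: [0.6391, -0.197, 0.0615]
tcp_rot: [179.9, -0.0, 72.9]
wrist_force: [2.6, 1.8, 3.5]
opening: 0.0512
```

```bash
cat > chk.py <<'E'
from h import *
import sys
t=sys.argv[1]
o=bot.get_obs(); print(o["ee_pos"],o["wrist_force"],o["opening"],o["time"])
for c in ("side","top"):
    im,d=bot.camera(c)
    cv2.imwrite(f"pics/{c}{t}.png",cv2.resize(im[110:310,220:420] if c=="side" else im[80:280,220:420],None,fx=3,fy=3))
    w=cloud(c,d); ok=d>0; p=w[ok]; b=im[ok].astype(int)
    near=np.hypot(p[:,0]-.6385,p[:,1]+.197)<.045
    m=near&(p[:,2]>.03)&(p[:,2]<.1)&(b[:,2]-b[:,0]>50)
    q=p[m]; print(c,m.sum(),"yellow z",q[:,2].min() if m.any() else 0,q[:,2].max() if m.any() else 0)
    for lo in np.arange(.04,.09,.01):
        s=q[(q[:,2]>lo)&(q[:,2]<=lo+.01)]
        if len(s)>8: print(lo.round(2),len(s),*circ(s,.026))
    wh=near&(b.min(1)>90)&(b.max(1)-b.min(1)<60)&(p[:,2]>.07)&(p[:,2]<.13)
    if wh.any(): print("dome top",p[wh,2].max(),p[wh].mean(0),wh.sum())
    m=(np.hypot(p[:,0]-.478,p[:,1]+.095)<.05)&(p[:,2]>.03)
    print("jar",circ(p[m&(p[:,2]<.065)],.035) if c=="side" else "", p[m,2].max())
E
python3 chk.py 4
```

```text
[ 0.6391136  -0.19703554  0.06151909] [2.63672111 1.84539633 3.49270523] 0.05117527000877257 8.75
side 259 yellow z 0.03642123387013485 0.08533629290547406
0.04 71 [ 0.639  -0.1961] 0.0016
0.05 54 [ 0.6393 -0.1964] 0.0014
0.06 53 [ 0.6395 -0.1967] 0.0014
0.07 54 [ 0.6395 -0.1968] 0.0014
0.08 21 [ 0.6393 -0.1969] 0.0013
dome top 0.12588900281429305 [ 0.63062033 -0.21026593  0.10412504] 222
jar (array([ 0.4791, -0.0931]), 0.0014) 0.568788593795482
top 69 yellow z 0.032549849369819084 0.07581625740461773
0.04 26 [ 0.6304 -0.149 ] 0.0054
0.05 16 [ 0.6397 -0.1971] 0.0003
0.06 10 [ 0.6396 -0.1969] 0.0002
dome top 0.10307735773104498 [ 0.64015842 -0.17401828  0.09690366] 28
jar  0.5685198535627474
```

View pics/side4.png

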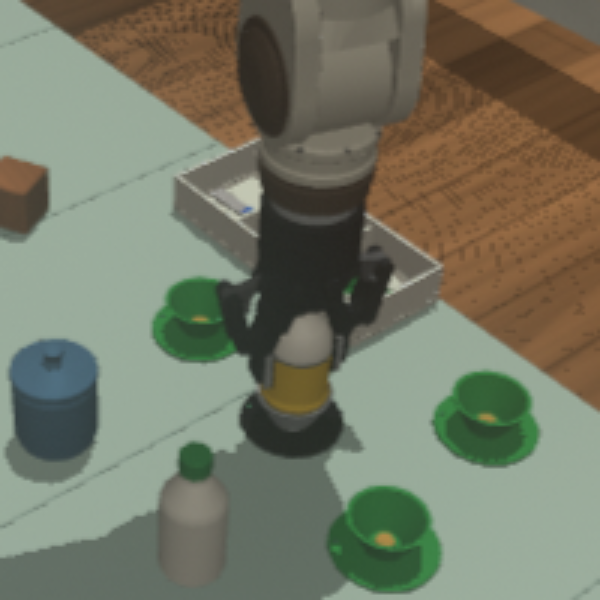

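The foot is in the grey cup and the cone has made light contact, at about 5 N. I'll go 1 mm further, then open.

play_rows:
  targets:
    - {"fingers": -1,"x": 0,"y": 0,"z": 0.0005,"wx": 0,"wy": 0,"wz": 0}
    - {"fingers": -1,"x": 0,"y": 0,"z": 0.001,"wx": 0,"wy": 0,"wz": 0}
    - {"fingers": -1,"x": 0,"y": 0,"z": 0.001,"wx": 0,"wy": 0,"wz": 0}
    - {"fingers": -1,"x": 0,"y": 0,"z": 0.001,"wx": 0,"wy": 0,"wz": 0}
  grip_force: 25

```text
time: 9.18
ee_pos: [0.6392, -0.197, 0.0612]
tcp_rot: [179.9, -0.0, 72.9]
wrist_force: [2.4, 3.5, 9.2]
opening: 0.0509
```

play_rows:
  targets:
    - {"fingers": 0.2,"x": 0,"y": 0,"z": 0,"wx": 0,"wy": 0,"wz": 0}
    - {"fingers": 0.3,"x": 0,"y": 0,"z": 0,"wx": 0,"wy": 0,"wz": 0}
    - {"fingers": 0.5,"x": 0,"y": 0,"z": 0,"wx": 0,"wy": 0,"wz": 0}
    - {"fingers": 0.8,"x": 0,"y": 0,"z": 0,"wx": 0,"wy": 0,"wz": 0}
    - {"fingers": 1,"x": 0,"y": 0,"z": 0,"wx": 0,"wy": 0,"wz": 0}
    - {"fingers": 1,"x": 0,"y": 0,"z": 0,"wx": 0,"wy": 0,"wz": 0}
    - {"fingers": 1,"x": 0,"y": 0,"z": 0,"wx": 0,"wy": 0,"wz": 0}
    - {"fingers": 1,"x": 0,"y": 0,"z": 0,"wx": 0,"wy": 0,"wz": 0}

```text
time: 9.85
ee_pos: [0.6384, -0.1972, 0.0596]
tcp_rot: [-180.0, 0.0, 72.9]
wrist_force: [-0.4, -0.3, -0.3]
opening: 0.0856
```

```bash
python3 chk.py 5
```

```text
[ 0.63838204 -0.19715743  0.05956926] [-0.35918526 -0.32910489 -0.30478263] 0.08564120077397488 9.85
side 283 yellow z 0.03716924617667683 0.08495090534305572
0.04 72 [ 0.6391 -0.1964] 0.0017
0.05 65 [ 0.6397 -0.1963] 0.0016
0.06 60 [ 0.6394 -0.196 ] 0.0014
0.07 63 [ 0.6401 -0.1959] 0.0011
0.08 18 [ 0.6395 -0.1967] 0.0017
dome top 0.12805819222582082 [ 0.62957151 -0.2072866   0.1032867 ] 273
jar (array([ 0.4792, -0.0933]), 0.0014) 0.567756540960376
top 74 yellow z 0.03433209615162869 0.07526197547170388
0.04 24 [ 0.6395 -0.1964] 0.0006
0.05 14 [ 0.6399 -0.1966] 0.0003
0.06 13 [ 0.6402 -0.1964] 0.0003
dome top 0.10384938434055768 [ 0.64042247 -0.17371518  0.09729795] 26
jar  0.5671245763211299
```

View pics/side5.png

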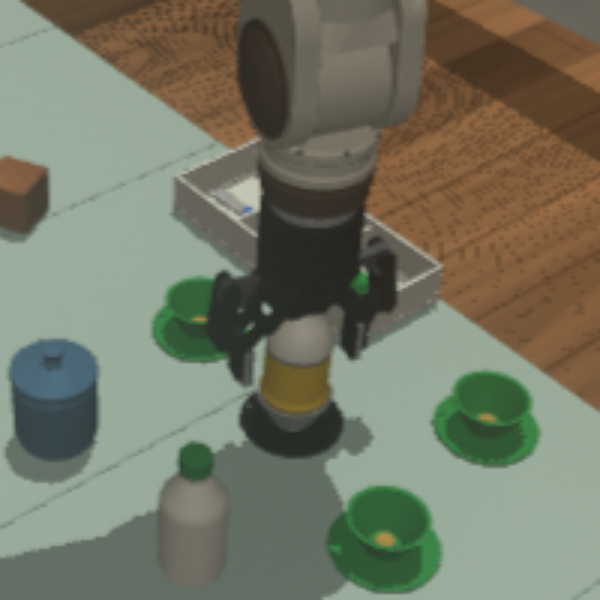

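The light is released, stands upright in the cup, and the fingers are clear of it. Now I'll retract straight up.

play_rows:
  targets:
    - {"fingers": 1,"x": 0,"y": 0,"z": -0.006,"wx": 0,"wy": 0,"wz": 0}
    - {"fingers": 1,"x": 0,"y": 0,"z": -0.016,"wx": 0,"wy": 0,"wz": 0}
    - {"fingers": 1,"x": 0,"y": 0,"z": -0.03,"wx": 0,"wy": 0,"wz": 0}
    - {"fingers": 1,"x": 0,"y": 0,"z": -0.048,"wx": 0,"wy": 0,"wz": 0}
    - {"fingers": 1,"x": 0,"y": 0,"z": -0.066,"wx": 0,"wy": 0,"wz": 0}
    - {"fingers": 1,"x": 0,"y": 0,"z": -0.084,"wx": 0,"wy": 0,"wz": 0}
    - {"fingers": 1,"x": 0,"y": 0,"z": -0.102,"wx": 0,"wy": 0,"wz": 0}
    - {"fingers": 1,"x": 0,"y": 0,"z": -0.12,"wx": 0,"wy": 0,"wz": 0}
    - {"fingers": 1,"x": 0,"y": 0,"z": -0.135,"wx": 0,"wy": 0,"wz": 0}
    - {"fingers": 1,"x": 0,"y": 0,"z": -0.145,"wx": 0,"wy": 0,"wz": 0}
    - {"fingers": 1,"x": 0,"y": 0,"z": -0.15,"wx": 0,"wy": 0,"wz": 0}
    - {"fingers": 1,"x": 0,"y": 0,"z": -0.15,"wx": 0,"wy": 0,"wz": 0}
    - {"fingers": 1,"x": 0,"y": 0,"z": -0.15,"wx": 0,"wy": 0,"wz": 0}

```text
time: 11.03
ee_pos: [0.6385, -0.1971, 0.2094]
tcp_rot: [-180.0, -0.0, 72.9]
wrist_force: [0.6, 0.5, -0.7]
opening: 0.0858
```

```bash
python3 chk.py 6
```

```text
[ 0.63848385 -0.19711944  0.20939316] [ 0.57314959  0.47185858 -0.672413  ] 0.08580390558499432 11.0333
side 271 yellow z 0.03792227311282126 0.08499774519161285
0.04 67 [ 0.6385 -0.1963] 0.0014
0.05 65 [ 0.6397 -0.1962] 0.0014
0.06 55 [ 0.6397 -0.1962] 0.0012
0.07 61 [ 0.6397 -0.1957] 0.0015
0.08 18 [ 0.6399 -0.1964] 0.0013
dome top 0.11753611484569992 [ 0.63207388 -0.20433232  0.10433527] 334
jar (array([ 0.479 , -0.0932]), 0.0013) 0.09705248955960388
top 118 yellow z 0.031710279768055405 0.07621003007513183
0.04 32 [ 0.6397 -0.1963] 0.0006
0.05 27 [ 0.6401 -0.1967] 0.0003
0.06 16 [ 0.6403 -0.1964] 0.0003
0.07 15 [ 0.6404 -0.1963] 0.0003
dome top 0.11476859791267569 [ 0.63940291 -0.19036644  0.10536939] 362
jar  0.659783003414268
```

View pics/side6.png

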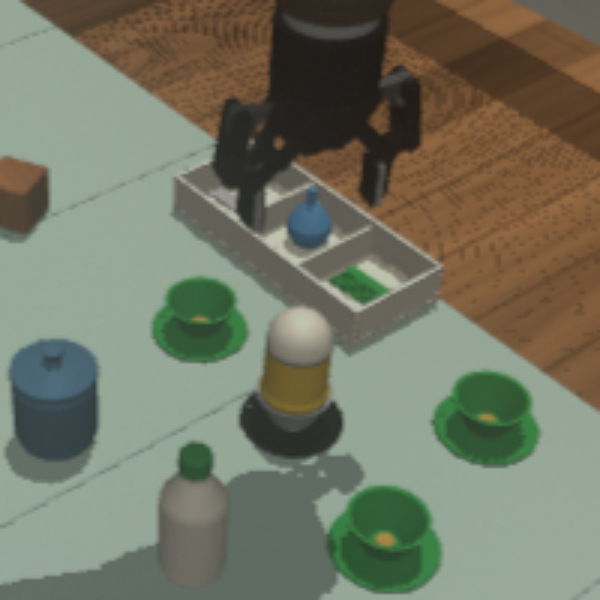

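The light stands upright in the grey cup. Its dome top reads 12 mm higher than it did on the shelf in both cameras, which is what fully home should give, and its axis is within about 2 mm of the cradle's. I'm handing in.

```bash
python3 -c "
from workcell import bot
bot.job_done()"
```

```text
the job is handed in; nothing more can be done
```

The night light is back in the grey charging cradle, standing upright and let go, and I've handed the job in; no verdict is reported. I gripped it from above, lifted it 150 mm, carried it over, lowered it slowly onto the cone until it pressed with about 10 N, then opened the gripper and backed straight up. That took about 11 s on the robot's clock.

Last checks:
- **Height:** the dome top reads 12 mm higher than it did on the shelf in both cameras, as it should when fully home.
- **Position:** the light's axis is about 1–2.5 mm from the cradle's centre, against the 10 mm limit.
- **Tilt:** it measures about 1–2 degrees from vertical.
- **Jar and robot:** the jar was untouched and still upright, with its measured position within about 2 mm of the start. The gripper was clear of everything.

**Disagreements:** the two cameras differ by 1–2 mm on the cradle position. Both read absolute heights 3–5 mm too high, so I relied on the height difference. Two of the check script's readings were wrong: a jar height of about 0.6 m, which was the arm in view, and an occluded top-camera fit before release. I ignored both.

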